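Clamp the offcut in the stop jig

TASK

With a fingertip, push the long wooden offcut along the channel of the jig until its end is fully home against the stop block, without lifting it. Then turn the brass wing screw clockwise (seen from above) with repeated fingertip strokes on its wings, never pinching a wing between the fingers, until its pad presses firmly on the offcut and clamps it there. Leave everything else on the bench where it is.

Things in the scene. Friction and masses are not known exactly. Their poses are not given: they have to be found in the camera images.
- jig: wooden stop jig fixed to the bench; origin on the bench, z up. Plywood base 15 mm thick, x -50 to 80, y -100 to 100 mm. The channel for the offcut runs along y over x = 0, between rails 21 to 33 mm either side (y -80 to 60 mm, top 26 mm above the bench). A dark stop block closes its -y end: face at y = -80 mm, top 47 mm above the bench
- offcut: loose pine offcut 38 (x) x 190 (y) x 19 mm in the channel, on the base, long side along the jig's y, 4 mm play across. Origin: centre of its underside, ends at y = +-95 mm. Its free +y end stands out beyond the base, 15 to 34 mm above the bench. Starts 25 to 45 mm short of the stop; home = its origin at y = +15 mm in the jig's frame (up to 3.5 mm short counts)
- stop_face (a point): centre of the stop block's face that the offcut's end must meet (9.5 mm above the base); fixed to the jig
- screw_hub (a point): on the wing screw's upright axis (x = 0, y = -20 mm in the jig's frame), at the underside of hub and wings, 87 to 90 mm above the bench at the start. Hub 24 mm across. It goes through the end (radius 16 mm, top 80 mm above the bench) of a dark steel bracket arm that comes from the jig's +x side, column at x 52 to 68 mm; nothing stands higher than the arm near it
- wing_tip (a point): outer end of one of the screw's two opposite upright wings, at half height, 42 mm from the axis; it goes round with the screw. Each wing reaches from the hub to 42 mm from the axis, is 9 mm thick in all, and stands 3 to 24 mm above screw_hub, with a thin rib on top to 27 mm
- wing (a joint): turn of the wing screw, rad, grows clockwise from above; at 0 the wing_tip wing points along the jig's +x. The screw with hub and pad sinks 0.955 mm per rad. Starts at 0 to 2.6; pad touches the offcut near 5.75, then a spring in the pad builds the clamping force (4 N at first touch, 7 N near 6.6, 11 N at the hard stop at 7.8). Turning takes about 0.05 N m; it stays where it is left
- pad: black rubber pressure pad, 22 mm across, at the lower end of the screw, above the offcut; it does not turn. Origin: centre of its underside
- wing_push: the flanks of the two wings that are pushed to turn the screw clockwise (the trailing sides). Origin on the screw's axis at the underside of the hub; its x axis points along the wing_tip wing
- wing_back: the opposite flanks of the two wings, same origin and axes; pressing on these and on the pushed flanks at once is pinching
- screw_tub: clear jar of screws with a red lid, 65 mm wide, 86 mm high; loose bystander, to be left alone. Origin: centre of its underside
- carpenter_pencil: flat red carpenter pencil, 169 mm long, lying near the front edge of the bench; loose bystander, to be left alone. Origin: centre of its underside
- sanding_block: cork sanding block, 60x114x31 mm; loose bystander, to be left alone. Origin: centre of its underside
- masking_tape: grey roll of tape, 106 mm across, 48 mm high, lying flat; loose bystander, to be left alone. Origin: centre of its underside
- tape_measure: yellow tape measure standing on its edge, 38x106x68 mm; loose bystander, to be left alone. Origin: centre of its underside
- combination_pliers: pliers with red sleeves, 73x173x21 mm, lying; loose bystander, to be left alone. Origin: centre of its underside

How it is judged:
By the outcome, as a careful person would: the job done as asked, in the order asked, and still so for the second after the job is handed in, with the robot touching nothing.
It also fails if it takes over 51 s, if anything falls off the work surface, if the arm or the gripper's body presses on something with over 40 N, if the wrist force passes 120 N, or if a joint passes its speed limit or range.

ROBOT

A 7-joint arm with a two-finger parallel gripper is mounted at the origin on a cart in front of the work surface, level with it; the furniture and walls round the work are solid. World frame = base frame: x ahead of the robot, y to its left, z up, the work surface at z = 0. Lengths are in m, angles in rad, forces in N, time in s.
With the tool pointing down it reaches from about 0.4 to 0.85 m from the base axis. Payload 10.4 kg.
Tool frame: the origin (TCP) lies midway between the tips of the shut fingers; the grasp point (between the pads) lies 19 mm behind it (r.grasp_offset is the distance from the TCP to the grasp point, in m); z points along the fingers, y is the line along which they close (so a half turn about z gives the same grasp; the last joint's range is limited). The gripper opens to 87 mm and grips with 3 to 60 N. Pads are 19 mm wide; open, the fingers measure 117 mm over their backs; the gripper's body (75 mm by 190 mm) begins 51 mm behind the grasp point.
Start: joints at [-1.162, 0.332, -0.065, 1.46, 0.022, 1.35, -0.088], TCP at [0.262, 0.568, 0.223] pointing down, gripper open.
Joint ranges: [-2.6, 2.6], [-0.5, 2.12], [-1.47, 1.34], [0.16, 2.42], [-1.27, 4.41], [0.06, 2.06], [-2.6, 2.6]. Speed limits (rad/s): [2.22, 2.22, 2.79, 2.79, 3.14, 3.14, 3.14].

INTERFACE

Orientations are given as a unit quaternion [x, y, z, w].
In Python, from bench import r gives the robot as it stands.
- The arm moves only by the tool drive_tool, never from a script. Its argument "moves" is a list that holds one entry, the list of rows, each a list of 7 numbers: the shift along the tool's x, y, z in m, then the turn, a rotation vector about the tool's x, y, z in rad, then the opening, from 0 (shut) to 1 (fully open). In form: [[[tx, ty, tz, ax, ay, az, jaw], ...]]. A call has 1 to 10 rows; each row shifts and turns the commanded pose from where the row before left it, along the tool's axes as they then stand; what a row does not reach is not made up. A row lasts 1/10 s, in which the tool goes at most 50 mm and 8.59 degrees, less where a joint would pass 70% of its speed; a pose out of reach is approached as far as the arm can. A call is refused whole if a number of a shift passes 0.05 or a number of a turn 0.15, either way. A call with a gripper value outside its range is refused whole. The fingers move at their own pace and stop on an object; "squeeze" is the grip in N (left out, the last holds). Time passes only in rows, so rows that do not move let the fingers close. It gives the time, the measured TCP pose, the force, the opening and the grip force at its end, in the units of the state.
- r.read_state(): the state, without advancing time (a new reading comes with each control period).
- r.camera(name): name is "scene" or "top" or "wrist"; returns the picture (480x640x3 uint8, red, green, blue); there is no depth.
- r.camera_info(name): a dict with "mtx" (3x3 intrinsics, pixels), "k1" (the pictures are not rectified: a ray, as slopes to the right and down, at radius r is drawn at 1 + k1 r^2 times it, then the intrinsics apply), "rvec" (rotation vector, rad) and "tvec" (3), from world to camera coordinates, as OpenCV has them; the wrist camera has in their place "T_tool_cam" (4x4, takes a point from camera to tool coordinates, whose origin is the TCP and whose axes are the flange's). Camera axes: x right, y down, z forward; pixel columns grow to the right and rows downward; lengths in m; the calibration is good to about 2 mm. A picture is of the moment at which its call begins: read the wrist's pose just before it. camera_info takes no time and is no camera call.
- r.close_job(): hands the job in; it is judged then, once.
Trained networks look in the newest picture that a camera, given by its name, has taken for a name from the list of things; names that differ only in an ending like _2 or _b are one class to them, and where a whole thing is asked for, a point or a joint stands for the part that bears it (a point fixed in the world has none). Each returns a list of dicts, best first, with "conf" (0 to 1); they miss things now and then, are a little off and sometimes report something else, mostly with a low value. They report only what shows in the picture. A call takes as long as a camera call.
- r.find_in(camera, query): "bbox" ([left, top, right, bottom] in pixels, round what is visible of it).
- r.place_of(camera, query): "at" ([column, row] in pixels: a listed point, or the origin of a listed thing).
The state is a dict: "time": time; "joint_positions": joint angles; "joint_vel": joint speeds; "joint_torque": joint torques, N m; "ee_pos": TCP position; "eef_rot": TCP orientation; "ft_force": force on the tool from outside, world axes, zero at the start; "torque": the same for the moment, N m; "width": finger opening in m; "grip_force": force on a finger pad.
Only numpy, scipy, OpenCV 4.12 (cv2) and the standard library are available. Lean on these libraries where they do the work, as an engineer would, in place of code of your own. Each camera call takes 0.05 s, during which the arm holds its last target. There are 200 camera calls.

## Working session

There is one attempt and no reset: what is moved stays moved. The work goes in short steps, Python scripts to look and compute and a tool call to move; the robot and the scene stay as the last step left them, time stands still between calls to the robot, and variables do not carry over. Pictures are saved under pics/ and viewed, at most 10 in all, crops included, and the job is handed in when it is done.

Besides the shell and the picture viewer there is one more tool, called after ">>>" as a command line: name --argument value ..., lists and objects as JSON in quotes. drive_tool: Moves the arm, as the interface text tells. Its arguments: {"type":"object","properties":{"moves":{"type":"array"},"squeeze":{"type":"number"}},"required":["moves"]}

```bash
mkdir -p pics; cat > h.py <<'E'
import numpy as np, cv2
from scipy.spatial.transform import Rotation as R
from bench import r
def ray(cam,px):
    i=r.camera_info(cam); K=np.array(i["mtx"]); 
    p=cv2.undistortPoints(np.array([[px]],float),K,np.array([i["k1"],0,0,0.]))[0,0] if False else None
    d=np.array([(px[0]-K[0,2])/K[0,0],(px[1]-K[1,2])/K[1,1]]); u=d.copy()
    for _ in range(30): u=d/(1+i["k1"]*(u@u))
    v=np.array([u[0],u[1],1.])
    if "rvec" in i:
        M=R.from_rotvec(np.ravel(i["rvec"])).as_matrix(); return -M.T@np.ravel(i["tvec"]), M.T@v
    s=r.read_state(); T=np.array(i["T_tool_cam"]); Q=R.from_quat(s["eef_rot"]).as_matrix()
    return Q@T[:3,3]+s["ee_pos"], Q@T[:3,:3]@v
def at_z(cam,px,z):
    o,v=ray(cam,px); return o+v*(z-o[2])/v[2]
def proj(cam,P):
    i=r.camera_info(cam); K=np.array(i["mtx"])
    M=R.from_rotvec(np.ravel(i["rvec"])).as_matrix(); c=M@np.array(P)+np.ravel(i["tvec"]); u=c[:2]/c[2]; u=u*(1+i["k1"]*(u@u))
    return K[:2,:2]@u+K[:2,2]
def save(cam,n): 
    im=r.camera(cam); cv2.imwrite(f"pics/{n}.png",im[:,:,::-1]); return im
E
python3 - <<'E'
from h import *
s=r.read_state(); print(s["time"],s["ee_pos"],s["eef_rot"],s["width"])
Z=dict(jig=0,offcut=.015,stop_face=.0245,screw_hub=.0885,wing_tip=.102,pad=.04,screw_tub=0,sanding_block=0,masking_tape=0,tape_measure=0,combination_pliers=0,carpenter_pencil=0)
for c in ["top","scene"]:
    save(c,c+"0")
    for q,z in Z.items():
        if c=="scene" and q in("screw_tub","sanding_block","masking_tape","tape_measure","combination_pliers","carpenter_pencil"): continue
        for d in r.place_of(c,q)[:2]: print(c,q,round(d["conf"],2),np.round(d["at"],1),np.round(at_z(c,d["at"],z),3))
print(r.read_state()["time"])
E
```

```text
0.0 [0.26138603 0.56725864 0.22174754] [ 2.14199699e-01  9.76789611e-01 -7.29641619e-04 -1.14036265e-04] 0.08656463534770233
top jig 0.86 [361.4 260.1] [0.46  0.145 0.   ]
top jig 0.54 [367.5 255.3] [0.473 0.128 0.   ]
top offcut 0.82 [339.7 257.2] [0.467 0.206 0.015]
top stop_face 0.67 [380.8 244.6] [0.499 0.093 0.024]
top stop_face 0.55 [386.1 264.6] [0.444 0.08  0.024]
top screw_hub 0.72 [369.2 256.9] [0.457 0.13  0.089]
top screw_hub 0.43 [233.9 207.6] [0.592 0.487 0.089]
top wing_tip 0.66 [377.9 243.8] [0.489 0.108 0.102]
top screw_tub 0.63 [449.3 199.5] [ 0.631 -0.108  0.   ]
top screw_tub 0.41 [250.5 280.3] [0.407 0.452 0.   ]
top masking_tape 0.93 [234.  206.5] [0.616 0.502 0.   ]
top tape_measure 0.77 [199.9 247.7] [0.499 0.596 0.   ]
top combination_pliers 0.97 [250.8 279.8] [0.408 0.451 0.   ]
top carpenter_pencil 0.54 [392.5 292.4] [0.37  0.062 0.   ]
scene jig 0.57 [325.3 299.6] [0.463 0.144 0.   ]
scene offcut 0.63 [316.9 278.5] [0.485 0.202 0.015]
scene stop_face 0.68 [337.7 312.2] [0.44  0.074 0.024]
scene screw_hub 0.74 [465.1 325. ] [ 0.568 -0.168  0.089]
scene screw_hub 0.58 [329.5 273.5] [0.464 0.131 0.088]
scene wing_tip 0.63 [347.5 266.7] [0.5   0.111 0.102]
scene pad 0.6 [324.6 291.1] [0.452 0.134 0.04 ]
1.0
```

View pics/top0.png

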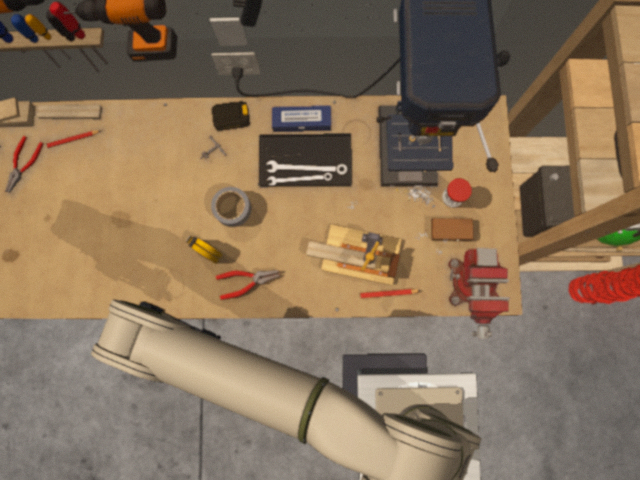

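View pics/scene0.png

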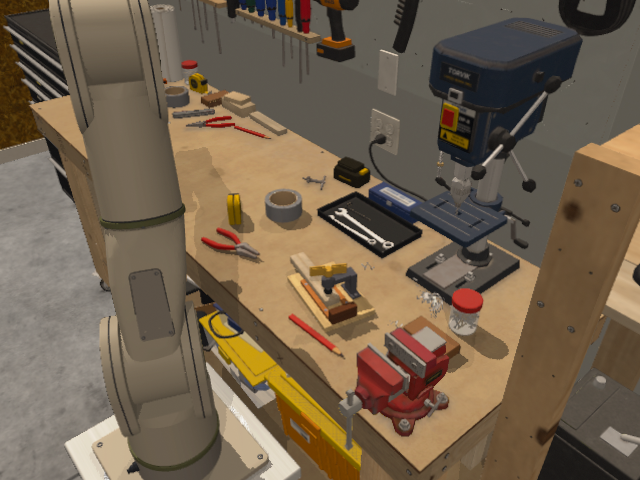

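The top view shows the jig round (355,253): the offcut's free end is at (308,249), the stop block at about (395,263) and the wings near (372,245). I'll crop for detail.

```bash
python3 - <<'E'
from h import *
a=cv2.imread("pics/top0.png")[215:295,295:415]; b=cv2.imread("pics/scene0.png")[240:340,270:390]
a=cv2.resize(a,(600,400),interpolation=cv2.INTER_CUBIC)
b=cv2.resize(b,(480,400),interpolation=cv2.INTER_CUBIC)
cv2.imwrite("pics/c0.png",cv2.resize(np.hstack([a,b]),(800,296*1)))
cv2.imwrite("pics/c0.png",np.vstack([a,cv2.copyMakeBorder(b,0,0,0,120,0)])[:,:600] if 0 else cv2.resize(np.hstack([a,b]),(800,296)))
E
```

```text
(no output)
```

View pics/c0.png

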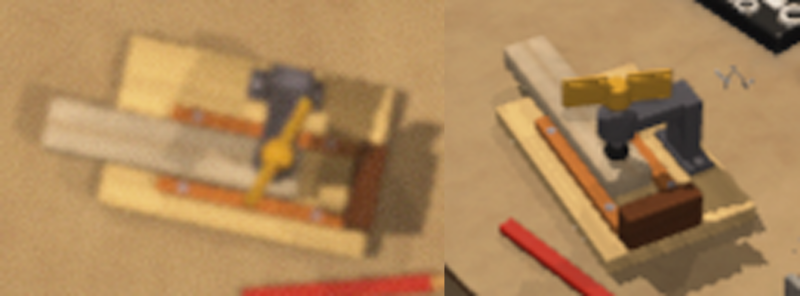

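```bash
python3 - <<'E'
from h import *
C=[(130,35),(400,85),(365,258),(100,200)]
P=np.array([at_z("top",(x/3.7037+295,y/3.7037+215),.015) for x,y in C]);print(P.round(3))
L=np.array([(80,100),(80,-100),(-50,-100),(-50,100)])/1e3
lc=L.mean(0);pc=P[:,:2].mean(0);H=(L-lc).T@(P[:,:2]-pc);th=np.arctan2(H[0,1]-H[1,0],H[0,0]+H[1,1])
A=np.array([[np.cos(th),-np.sin(th)],[np.sin(th),np.cos(th)]]);o=pc-A@lc
print("yaw",np.degrees(th),"o",o.round(4),"resid",(P[:,:2]-(L@A.T+o)).round(3))
for n,q in dict(hub=(0,-.02),end_home=(0,.11),stop=(0,-.08)).items(): print(n,(A@q+o).round(4))
for x,y in [(45,120),(52,96),(40,147)]: print("offcut end",(A.T@(at_z("top",(x/3.7037+295,y/3.7037+215),.034)[:2]-o)).round(4))
print(np.round(r.camera_info("wrist")["T_tool_cam"],3))
E
```

```text
[[0.559 0.231 0.015]
 [0.519 0.03  0.015]
 [0.39  0.06  0.015]
 [0.435 0.254 0.015]]
yaw -12.03920446881971 o [0.4609 0.147 ] resid [[-0.001  0.003]
 [ 0.001 -0.003]
 [-0.001  0.   ]
 [ 0.002 -0.001]]
hub [0.4567 0.1274]
end_home [0.4838 0.2545]
stop [0.4442 0.0687]
offcut end [-0.0004  0.1505]
offcut end [0.0181 0.1491]
offcut end [-0.0207  0.15  ]
[[ 0.    -0.968 -0.251  0.069]
 [ 1.    -0.     0.001 -0.001]
 [-0.001 -0.251  0.968 -0.162]
 [ 0.     0.     0.     1.   ]]
```

>>> drive_tool --moves '[[[-0.032,-0.012,0.004,0,0,0,0],[-0.032,-0.012,0.004,0,0,0,0],[-0.032,-0.012,0.004,0,0,0,0],[-0.032,-0.012,0.004,0,0,0,0],[-0.032,-0.012,0.004,0,0,0,0],[-0.032,-0.012,0.004,0,0,0,0],[-0.032,-0.012,0.004,0,0,0,0],[-0.032,-0.012,0.004,0,0,0,0],[-0.032,-0.012,0.004,0,0,0,0],[-0.032,-0.012,0.004,0,0,0,0]]]' --squeeze 10

```text
time: 2.0
ee_pos: [0.5029, 0.3237, 0.1825]
eef_rot: [0.214, 0.977, 0.0, 0.0]
ft_force: [0.8, -1.1, -0.1]
width: 0.0149
grip_force: 0.0
```

>>> drive_tool --moves '[[[0,0,0,0,0,0.15,0],[0,0,0,0,0,0.15,0],[0,0,0,0,0,0.15,0],[0,0,0,0,0,0.15,0],[0,0,0,0,0,0.15,0],[0,0,0,0,0,0.15,0],[0,0,0,0,0,0.15,0],[0,0,0,0,0,0.15,0],[0,0,0,0,0,0.15,0],[0,0,0,0,0,0,0]]]'

```text
time: 3.0
ee_pos: [0.5019, 0.3248, 0.1826]
eef_rot: [0.778, 0.628, 0.0, 0.0]
ft_force: [0.9, -0.5, -0.5]
width: 0.0
grip_force: 0.0
```

```bash
cat >> h.py <<'E'
th=np.radians(-12.04); O=np.array([.4609,.147])
A=np.array([[np.cos(th),-np.sin(th)],[np.sin(th),np.cos(th)]])
def st():
    s=r.read_state(); Q=R.from_quat(s["eef_rot"]).as_matrix(); p=np.array(s["ee_pos"])
    print("t",s["time"],"p",p.round(4),"jig",(A.T@(p[:2]-O)).round(4),"xang",np.degrees(np.arctan2(Q[1,0],Q[0,0])).round(1),"tilt",Q[:,2].round(3),"j",np.round(s["joint_positions"],2),"w",round(s["width"],3),"F",np.round(s["ft_force"],1))
    return p,Q
def totool(Q,jx,jy,z,p): return (Q.T@(np.r_[O+A@[jx,jy],z]-p)).round(4)
E
python3 - <<'E'
from h import *
p,Q=st(); print(totool(Q,0,.185,.022,p))
save("wrist","w1")
Z=dict(offcut=.015,stop_face=.0245,screw_hub=.0885,wing_tip=.102,jig=0)
for q,z in Z.items():
    for d in r.place_of("wrist",q)[:2]:
        P=at_z("wrist",d["at"],z); print(q,round(d["conf"],2),np.round(d["at"],1),P.round(4),(A.T@(P[:2]-O)).round(4))
E
```

```text
t 3.0 p [0.5019 0.3248 0.1826] jig [0.003  0.1825] xang 77.8 tilt [ 0.  0. -1.] j [-0.89  0.3   0.29  1.61 -0.09  1.25 -0.79] w 0.0 F [ 0.9 -0.5 -0.5]
[ 0.0025 -0.0031  0.1606]
offcut 0.64 [315.7 342.2] [0.472  0.1985 0.015 ] [0.0001 0.0526]
stop_face 0.57 [313.2 339. ] [0.4715 0.208  0.0245] [-0.0024  0.0619]
```

View pics/w1.png

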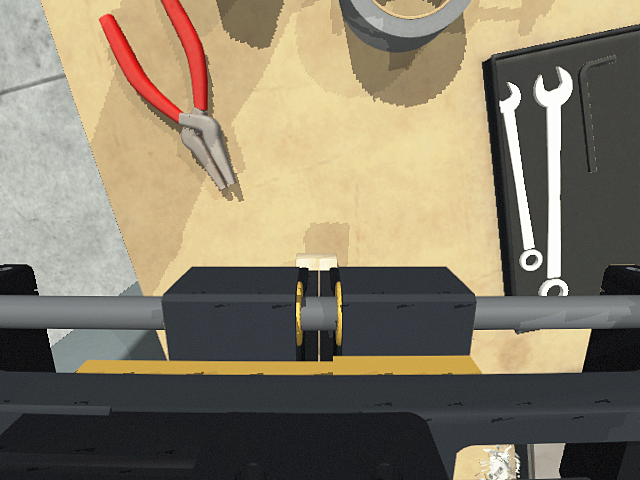

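The picture looks past the fingers: the offcut's pale end shows at about (318,255), centred between the closed fingers; nothing else is near the approach. Descend beyond the end.

>>> drive_tool --moves '[[[0.001,-0.003,0.04,0,0,0,0],[0.001,0,0.04,0,0,0,0],[0,0,0.04,0,0,0,0],[0,0,0.03,0,0,0,0],[0,0,0.01,0,0,0,0],[0,0,0,0,0,0,0]]]'

```text
time: 3.9
ee_pos: [0.4989, 0.3269, 0.0217]
eef_rot: [0.777, 0.629, -0.001, 0.0]
ft_force: [0.0, 0.6, 0.9]
width: 0.0004
grip_force: 0.0
```

>>> drive_tool --moves '[[[-0.012,0,0,0,0,0,0],[-0.01,0,0,0,0,0,0],[-0.008,0,0,0,0,0,0],[-0.008,0,0,0,0,0,0],[-0.008,0,0,0,0,0,0],[-0.006,0,0,0,0,0,0],[-0.004,0,0,0,0,0,0]]]'

```text
time: 4.6
ee_pos: [0.4877, 0.272, 0.0227]
eef_rot: [0.778, 0.629, 0.0, -0.0]
ft_force: [0.4, 1.1, 0.6]
width: 0.0003
grip_force: 0.5
```

```bash
python3 - <<'E'
from h import *
st()
E
```

```text
t 4.6 p [0.4877 0.272  0.0227] jig [1.000e-04 1.278e-01] xang 77.9 tilt [ 0.  0. -1.] j [-0.83  0.39  0.28  1.86 -0.13  0.91 -0.7 ] w 0.0 F [0.4 1.1 0.6]
```

>>> drive_tool --moves '[[[-0.004,0,0,0,0,0,0],[-0.002,0,0,0,0,0,0],[-0.001,0,0,0,0,0,0]]]'

```text
time: 4.9
ee_pos: [0.4867, 0.2674, 0.023]
eef_rot: [0.777, 0.629, 0.001, -0.0]
ft_force: [2.1, 6.9, -0.4]
width: 0.0006
grip_force: 3.9
```

>>> drive_tool --moves '[[[-0.002,0,0,0,0,0,0],[-0.001,0,0,0,0,0,0],[-0.001,0,0,0,0,0,0]]]'

```text
time: 5.2
ee_pos: [0.4869, 0.2671, 0.0241]
eef_rot: [0.777, 0.63, 0.004, -0.001]
ft_force: [4.9, 18.7, 0.1]
width: 0.0002
grip_force: 9.1
```

The push force jumped from 1 N to 19 N with no more motion, so the offcut is against the stop. Back off, rise and go over the screw.

>>> drive_tool --moves '[[[0.01,0,0,0,0,0,0],[0.015,0,0,0,0,0,0],[0,0,-0.045,0,0,0,0],[0,0,-0.045,0,0,0,0],[0,0,-0.045,0,0,0,0],[0,0,-0.045,0,0,0,0]]]'

```text
time: 5.8
ee_pos: [0.4903, 0.2864, 0.204]
eef_rot: [0.778, 0.629, -0.001, 0.0]
ft_force: [0.6, 0.4, 0.4]
width: 0.0004
grip_force: 0.0
```

>>> drive_tool --moves '[[[-0.035,0,0,0,0,0,0],[-0.035,0,0,0,0,0,0],[-0.035,0,0,0,0,0,0],[-0.035,0,0,0,0,0,0],[-0.035,0,0,0,0,0,0],[-0.035,0,0,0,0,0,0],[-0.035,0,0,0,0,0,0],[0,0,0,0,0,0,0],[0,0,0,0,0,0,0]]]'

```text
time: 6.7
ee_pos: [0.4394, 0.0466, 0.2026]
eef_rot: [0.778, 0.628, -0.0, -0.0]
ft_force: [1.2, 0.4, 0.2]
width: 0.0006
grip_force: 0.0
```

```bash
python3 - <<'E'
from h import *
p,Q=st()
save("wrist","w2")
Z=dict(offcut=.015,stop_face=.0245,screw_hub=.0885,wing_tip=.102,wing_push=.0885,jig=0)
for q,z in Z.items():
    for d in r.place_of("wrist",q)[:2]:
        P=at_z("wrist",d["at"],z); print(q,round(d["conf"],2),np.round(d["at"],1),P.round(4),(A.T@(P[:2]-O)).round(4))
E
```

```text
t 6.7 p [0.4394 0.0466 0.2026] jig [-1.000e-04 -1.026e-01] xang 77.8 tilt [-0.  0. -1.] j [-0.69 -0.09  0.46  1.97  0.04  1.26 -0.46] w 0.001 F [1.2 0.4 0.2]
offcut 0.88 [315.1  84.5] [0.4609 0.1661 0.015 ] [-0.004   0.0187]
stop_face 0.93 [316.6 193.8] [0.4416 0.0694 0.0245] [-0.0027 -0.0799]
screw_hub 0.67 [318.2 125.6] [0.4554 0.1269 0.0885] [-0.0011 -0.0208]
wing_tip 0.69 [374.3 139.7] [0.4921 0.1085 0.102 ] [ 0.0385 -0.0311]
wing_push 0.7 [319.1 119.9] [0.4569 0.1304 0.0885] [-0.0005 -0.0171]
jig 0.57 [316.3 103.4] [0.4587 0.1509 0.    ] [-0.003   0.0034]
```

View pics/w2.png

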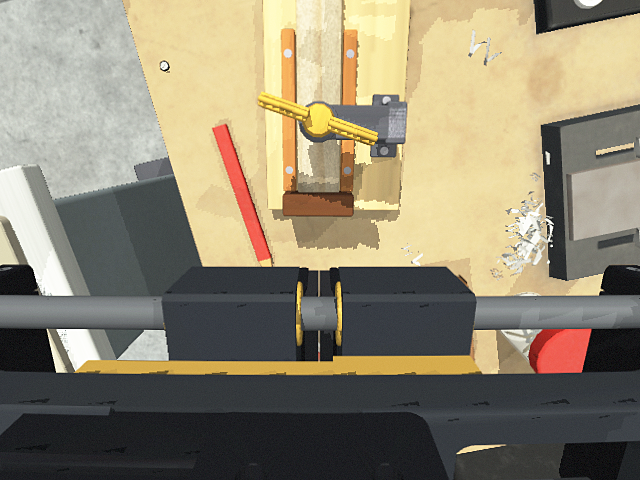

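The wings run from (262,97) to (377,140) through the hub at (319,120): wing angle ≈ 0.36 rad. The offcut's end meets the stop block at row 193. Going behind the wing_tip wing.

>>> drive_tool --moves '[[[0.032,0.013,0,0,0,0,0],[0.032,0.013,0,0,0,0,0],[0.03,0.012,0,0,0,0,0],[0,0,0.02,0,0,0.118,0],[0,0,0.03,0,0,0.118,0],[0,0,0.03,0,0,0.118,0],[0,0,0.02,0,0,0,0],[0,0,0.008,0,0,0,0],[0,0,0,0,0,0,0]]]'

```text
time: 7.95
ee_pos: [0.4957, 0.1307, 0.0938]
eef_rot: [0.876, 0.482, -0.001, 0.0]
ft_force: [0.5, -0.2, 0.2]
width: 0.0002
grip_force: 0.0
```

```bash
cat >> h.py <<'E'
HUB=O+A@[-.0005,-.0195]
def hub():
    p,Q=st(); c=Q.T@np.r_[HUB-p[:2],0]; xa=np.degrees(np.arctan2(Q[1,0],Q[0,0]))
    print("hub in tool",c[:2].round(4),"wing angle if flush (rad, mod pi)",round(-np.radians(xa-90+12.04),3))
    return p,Q
E
python3 -c "
from h import *
hub()"
```

```text
t 7.95 p [0.4957 0.1307 0.0938] jig [ 0.0374 -0.0087] xang 57.7 tilt [-0.002 -0.001 -1.   ] j [-0.74  0.21  0.44  1.93 -0.1   1.03 -0.82] w 0.0 F [ 0.5 -0.2  0.2]
hub in tool [-0.0233 -0.0318] wing angle if flush (rad, mod pi) 0.354
```

>>> drive_tool --moves '[[[-0.01,0,0,0,0,0,0],[-0.005,0.0017,0,0,0,0.15,0],[-0.005,0.0017,0,0,0,0.15,0],[-0.005,0.0017,0,0,0,0.15,0],[-0.005,0.0017,0,0,0,0.15,0],[-0.005,0.0017,0,0,0,0.15,0],[-0.005,0.0017,0,0,0,0.15,0],[-0.005,0.0017,0,0,0,0.15,0],[-0.005,0.0017,0,0,0,0.15,0]]]'

```text
time: 8.85
ee_pos: [0.4641, 0.0931, 0.096]
eef_rot: [0.995, -0.1, 0.001, -0.001]
ft_force: [1.9, 0.8, -1.6]
width: 0.0007
grip_force: 0.8
```

```bash
python3 -c "
from h import *
hub()"
```

```text
t 8.85 p [0.4641 0.0931 0.096 ] jig [ 0.0143 -0.0521] xang -11.5 tilt [ 0.003  0.002 -1.   ] j [-0.84  0.11  0.58  2.03 -0.07  1.01 -1.99] w 0.001 F [ 1.9  0.8 -1.6]
hub in tool [-0.0145 -0.0327] wing angle if flush (rad, mod pi) 1.561
```

>>> drive_tool --moves '[[[-0.005,0.0017,0.001,0,0,0.15,0],[-0.005,0.0017,0,0,0,0.15,0],[-0.005,0.0017,0,0,0,0.15,0],[0.007,0,0,0,0,0,0],[0.007,0,0,0,0,0,0],[0,0,-0.035,0,0,0,0]]]'

```text
time: 9.45
ee_pos: [0.4577, 0.0836, 0.1265]
eef_rot: [0.949, -0.315, -0.002, 0.002]
ft_force: [0.3, 1.4, 0.0]
width: 0.0005
grip_force: 0.0
```

>>> drive_tool --moves '[[[0.0045,-0.0045,0,0,0,-0.15,0],[0.0045,-0.0045,0,0,0,-0.15,0],[0.0045,-0.0045,0,0,0,-0.15,0],[0.0045,-0.0045,0,0,0,-0.15,0],[0.0045,-0.0045,0,0,0,-0.15,0],[0.0045,-0.0045,0,0,0,-0.15,0],[0.0045,-0.0045,0,0,0,-0.15,0],[0.0045,-0.0045,0,0,0,-0.15,0],[0.0045,-0.0045,0,0,0,-0.15,0],[0.0045,-0.0045,0,0,0,-0.15,0]]]'

```text
time: 10.45
ee_pos: [0.4995, 0.127, 0.1288]
eef_rot: [0.908, 0.42, 0.0, 0.0]
ft_force: [-0.4, 0.1, 0.0]
width: 0.0006
grip_force: 0.0
```

>>> drive_tool --moves '[[[0.0045,-0.0045,0,0,0,-0.15,0],[0.0045,-0.0045,0,0,0,-0.15,0],[0.0045,-0.0045,0,0,0,-0.15,0],[0.0045,-0.0045,0,0,0,-0.15,0],[0.0045,-0.0045,0,0,0,-0.15,0],[0.0045,-0.0045,0,0,0,-0.15,0],[0.0045,-0.0045,0,0,0,-0.15,0],[0.0045,-0.0045,0,0,0,-0.15,0],[0.0045,-0.0045,0,0,0,-0.15,0],[0.0045,-0.0045,0,0,0,-0.15,0]]]'

```text
time: 11.45
ee_pos: [0.4599, 0.1697, 0.1288]
eef_rot: [0.378, 0.926, 0.0, 0.0]
ft_force: [-0.2, 0.1, -0.0]
width: 0.0004
grip_force: 0.0
```

```bash
python3 - <<'E'
from h import *
hub()
save("top","t3"); save("scene","s3")
a=cv2.imread("pics/top0.png"); 
for c,z in (("scene",.1),("top",.1)):
    for d in r.place_of(c,"wing_tip")[:2]: 
        P=at_z(c,d["at"],z); print(c,d["conf"],(A.T@(P[:2]-HUB)).round(4))
a=cv2.imread("pics/t3.png")[215:295,315:415]; b=cv2.imread("pics/s3.png")[240:340,270:390]
cv2.imwrite("pics/c3.png",np.hstack([cv2.resize(a,(400,320)),cv2.resize(b,(384,320))]))
E
```

```text
t 11.45 p [0.4599 0.1697 0.1288] jig [-0.0057  0.0219] xang 135.6 tilt [ 0.  0. -1.] j [-0.75  0.11  0.32  1.94 -0.04  1.09  0.38] w 0.0 F [-0.2  0.1 -0. ]
hub in tool [-0.0266 -0.0322] wing angle if flush (rad, mod pi) -1.006
scene 0.52 [-0.0134 -0.0251]
top 0.32 [-0.0228  0.0484]
```

View pics/c3.png

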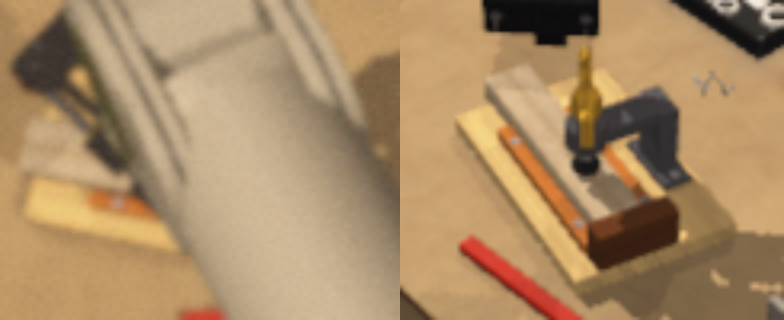

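The scene crop shows the wings edge-on to that camera, screw turned to ≈2.0 rad, pad still clear of the offcut. Now the second stroke on the opposite wing.

>>> drive_tool --moves '[[[0.0045,-0.0045,0,0,0,-0.15,0],[0,0,0.02,0,0,0,0],[0,0,0.015,0,0,0,0],[-0.008,0,0,0,0,0,0],[-0.005,0,0,0,0,0,0]]]'

```text
time: 12.15
ee_pos: [0.4643, 0.1615, 0.0939]
eef_rot: [0.313, 0.95, -0.0, 0.0]
ft_force: [-1.7, 2.1, -0.9]
width: 0.0005
grip_force: 1.2
```

>>> drive_tool --moves '[[[-0.005,0.0017,0,0,0,0.15,0],[-0.005,0.0017,0,0,0,0.15,0],[-0.005,0.0017,0,0,0,0.15,0],[-0.005,0.0017,0,0,0,0.15,0],[-0.005,0.0017,0,0,0,0.15,0],[-0.005,0.0017,0,0,0,0.15,0],[-0.005,0.0017,0,0,0,0.15,0],[-0.005,0.0017,0,0,0,0.15,0]]]'

```text
time: 12.95
ee_pos: [0.4913, 0.1329, 0.0946]
eef_rot: [0.797, 0.605, 0.001, -0.0]
ft_force: [0.2, 2.0, -0.7]
width: 0.0005
grip_force: 0.9
```

```bash
python3 -c "
from h import *
hub()"
```

```text
t 12.95 p [0.4913 0.1329 0.0946] jig [ 0.0327 -0.0075] xang 74.4 tilt [ 0.001  0.001 -1.   ] j [-0.78  0.2   0.47  1.94 -0.11  1.03 -0.53] w 0.0 F [ 0.2  2.  -0.7]
hub in tool [-0.0141 -0.0324] wing angle if flush (rad, mod pi) 0.062
```

>>> drive_tool --moves '[[[-0.005,0.0017,0,0,0,0.15,0],[-0.005,0.0017,0,0,0,0.15,0],[-0.005,0.0017,0,0,0,0.15,0],[-0.005,0.0017,0,0,0,0.15,0],[-0.005,0.0017,0,0,0,0.15,0],[-0.005,0.0017,0,0,0,0.15,0],[-0.005,0.0017,0,0,0,0.15,0],[-0.005,0.0017,0,0,0,0.15,0],[-0.005,0.0017,0,0,0,0.15,0],[-0.005,0.0017,0,0,0,0.15,0]]]'

```text
time: 13.95
ee_pos: [0.464, 0.0931, 0.0948]
eef_rot: [0.995, -0.101, 0.001, -0.001]
ft_force: [2.3, 1.0, -0.3]
width: 0.0002
grip_force: 0.8
```

>>> drive_tool --moves '[[[-0.005,0.0017,0,0,0,0.15,0],[-0.005,0.0017,0,0,0,0.15,0],[0,0,0,0,0,0,0]]]'

```text
time: 14.25
ee_pos: [0.4529, 0.0926, 0.0946]
eef_rot: [0.969, -0.247, 0.001, -0.001]
ft_force: [-0.7, -1.3, 0.4]
width: 0.0004
grip_force: 0.5
```

```bash
python3 -c "
from h import *
hub()"
```

```text
t 14.25 p [0.4529 0.0926 0.0946] jig [ 0.0035 -0.0549] xang -28.5 tilt [ 0.002  0.001 -1.   ] j [-0.94  0.09  0.68  2.06 -0.07  1.01 -2.3 ] w 0.0 F [-0.7 -1.3  0.4]
hub in tool [-0.0139 -0.0328] wing angle if flush (rad, mod pi) 1.859
```

>>> drive_tool --moves '[[[0.007,0,0,0,0,0,0],[0.007,0,0,0,0,0,0],[0,0,-0.035,0,0,0,0],[0.0045,-0.0045,0,0,0,-0.15,0],[0.0045,-0.0045,0,0,0,-0.15,0],[0.0045,-0.0045,0,0,0,-0.15,0],[0.0045,-0.0045,0,0,0,-0.15,0],[0.0045,-0.0045,0,0,0,-0.15,0],[0.0045,-0.0045,0,0,0,-0.15,0],[0.0045,-0.0045,0,0,0,-0.15,0]]]'

```text
time: 15.25
ee_pos: [0.4967, 0.1147, 0.1285]
eef_rot: [0.96, 0.278, -0.0, 0.0]
ft_force: [-0.6, -0.5, 0.4]
width: 0.0007
grip_force: 0.0
```

>>> drive_tool --moves '[[[0.0045,-0.0045,0,0,0,-0.15,0],[0.0045,-0.0045,0,0,0,-0.15,0],[0.0045,-0.0045,0,0,0,-0.15,0],[0.0045,-0.0045,0,0,0,-0.15,0],[0.0045,-0.0045,0,0,0,-0.15,0],[0.0045,-0.0045,0,0,0,-0.15,0],[0.0045,-0.0045,0,0,0,-0.15,0],[0.0045,-0.0045,0,0,0,-0.15,0],[0.0045,-0.0045,0,0,0,-0.15,0],[0.0045,-0.0045,0,0,0,-0.15,0]]]'

```text
time: 16.25
ee_pos: [0.4714, 0.1671, 0.1285]
eef_rot: [0.513, 0.858, -0.0, -0.0]
ft_force: [0.3, 0.0, 0.2]
width: 0.0004
grip_force: 0.0
```

>>> drive_tool --moves '[[[0.0045,-0.0045,0,0,0,-0.15,0],[0.0045,-0.0045,0,0,0,-0.15,0],[0.0045,-0.0045,0,0,0,-0.15,0],[0.0045,-0.0045,0,0,0,-0.15,0],[0,0,0,0,0,0,0]]]'

```text
time: 16.75
ee_pos: [0.4459, 0.1688, 0.1285]
eef_rot: [0.238, 0.971, 0.0, -0.0]
ft_force: [-0.3, 0.2, -0.3]
width: 0.001
grip_force: 0.0
```

```bash
python3 -c "
from h import *
hub()"
```

```text
t 16.75 p [0.4459 0.1688 0.1285] jig [-0.0192  0.0182] xang 152.4 tilt [-0.  0. -1.] j [-0.8   0.08  0.36  1.98 -0.03  1.09  0.66] w 0.001 F [-0.3  0.2 -0.3]
hub in tool [-0.0281 -0.0313] wing angle if flush (rad, mod pi) -1.299
```

>>> drive_tool --moves '[[[0,0,0.02,0,0,0,0],[0,0,0.017,0,0,0,0],[-0.009,0,0,0,0,0,0],[-0.005,0,0,0,0,0,0],[-0.005,0.0017,0,0,0,0.15,0],[-0.005,0.0017,0,0,0,0.15,0],[-0.005,0.0017,0,0,0,0.15,0],[-0.005,0.0017,0,0,0,0.15,0],[-0.005,0.0017,0,0,0,0.15,0],[-0.005,0.0017,0,0,0,0.15,0]]]'

```text
time: 17.75
ee_pos: [0.4856, 0.1472, 0.0925]
eef_rot: [0.642, 0.767, 0.001, -0.0]
ft_force: [-0.9, 1.4, -1.5]
width: 0.0005
grip_force: 1.0
```

>>> drive_tool --moves '[[[-0.005,0.0017,0,0,0,0.15,0],[-0.005,0.0017,0,0,0,0.15,0],[-0.005,0.0017,0,0,0,0.15,0],[-0.005,0.0017,0,0,0,0.15,0],[-0.005,0.0017,0,0,0,0.15,0],[-0.005,0.0017,0,0,0,0.15,0]]]'

```text
time: 18.35
ee_pos: [0.4902, 0.1168, 0.0928]
eef_rot: [0.911, 0.411, 0.001, -0.0]
ft_force: [-0.1, 1.9, -1.4]
width: 0.0006
grip_force: 0.9
```

```bash
python3 -c "
from h import *
hub()"
```

```text
t 18.35 p [0.4902 0.1168 0.0928] jig [ 0.035  -0.0234] xang 48.6 tilt [ 0.002  0.001 -1.   ] j [-0.87  0.2   0.61  1.96 -0.13  1.02 -0.93] w 0.001 F [-0.1  1.9 -1.4]
hub in tool [-0.014  -0.0328] wing angle if flush (rad, mod pi) 0.512
```

>>> drive_tool --moves '[[[-0.005,0.0017,0,0,0,0.15,0],[-0.005,0.0017,0,0,0,0.15,0],[-0.005,0.0017,0,0,0,0.15,0],[-0.003,0.001,0,0,0,0.08,0],[0,0,0,0,0,0,0]]]'

```text
time: 18.85
ee_pos: [0.4797, 0.1009, 0.0928]
eef_rot: [0.987, 0.161, 0.001, -0.0]
ft_force: [1.2, 0.0, 0.5]
width: 0.0006
grip_force: 0.5
```

>>> drive_tool --moves '[[[0.007,0,0,0,0,0,0],[0.007,0,0,0,0,0,0],[0,0,-0.04,0,0,0,0],[0,0,-0.04,0,0,0,0],[0,0,-0.03,0,0,-0.15,0],[0,-0.03,0,0,0,-0.15,0],[-0.03,-0.03,0,0,0,-0.15,0],[-0.04,0,0,0,0,-0.15,0],[-0.04,0,0,0,0,0,0],[0,0,0,0,0,0,0]]]'

```text
time: 19.85
ee_pos: [0.382, 0.0763, 0.202]
eef_rot: [0.895, 0.446, 0.0, -0.001]
ft_force: [0.5, 0.2, -0.7]
width: 0.0002
grip_force: 0.0
```

```bash
python3 - <<'E'
from h import *
p,Q=hub()
save("wrist","w4"); save("scene","s4")
Z=dict(offcut=.015,stop_face=.0245,screw_hub=.082,wing_tip=.095)
for q,z in Z.items():
    for d in r.place_of("wrist",q)[:1]:
        P=at_z("wrist",d["at"],z); print(q,round(d["conf"],2),np.round(d["at"],1),(A.T@(P[:2]-O)).round(4))
a=cv2.imread("pics/w4.png"); b=cv2.imread("pics/s4.png")[240:340,270:390]
cv2.imwrite("pics/c4.png",np.hstack([cv2.resize(a,(480,360)),cv2.resize(b,(320,267))[:,:320] if 0 else cv2.copyMakeBorder(cv2.resize(b,(320,267)),0,93,0,0,0)]))
E
```

```text
t 19.85 p [0.382  0.0763 0.202 ] jig [-0.0624 -0.0856] xang 53.0 tilt [-0.     0.002 -1.   ] j [-1.   -0.28  0.59  2.08  0.16  1.3  -1.11] w 0.0 F [ 0.5  0.2 -0.7]
hub in tool [0.0861 0.0282] wing angle if flush (rad, mod pi) 0.436
offcut 0.79 [330.7  82. ] [0.0002 0.0245]
stop_face 0.93 [372.3 181.3] [-0.0014 -0.0729]
screw_hub 0.57 [353.4 117.4] [-0.0012 -0.0142]
wing_tip 0.64 [400.1 155.4] [ 0.0176 -0.0533]
```

View pics/c4.png

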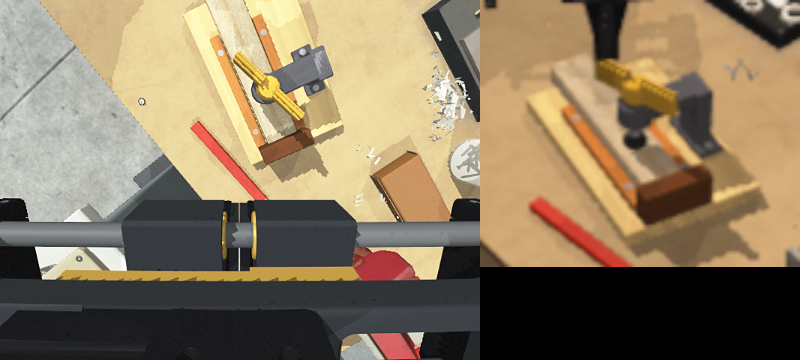

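```bash
python3 - <<'E'
import cv2
a=cv2.imread("pics/w4.png")[50:230,260:460]; cv2.imwrite("pics/c5.png",cv2.resize(a,(660,594),interpolation=cv2.INTER_CUBIC))
E
```

```text
(no output)
```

View pics/c5.png

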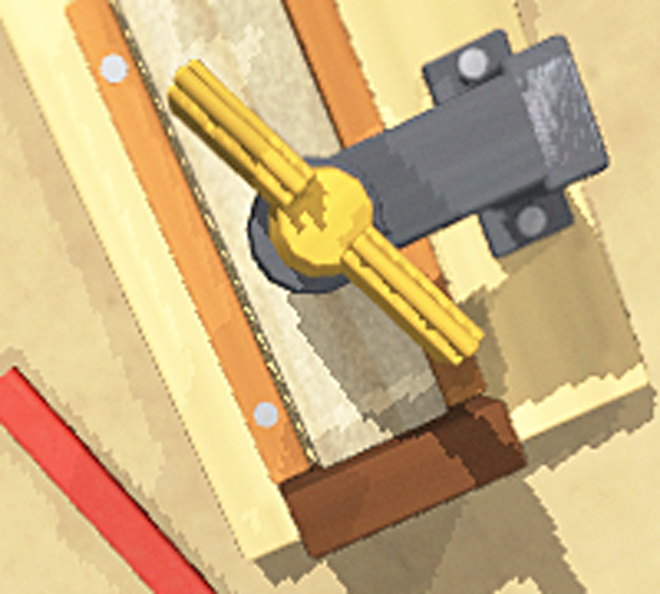

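The offcut's end meets the stop block with no visible gap (320,465 to 445,410). The wing lies where the last stroke left it, at about 7.35 rad, and the gripper is clear.

```bash
python3 -c "
from bench import r
print(r.close_job())"
```

```text
the job is handed in; nothing more can be done
None
```

I pushed the offcut home against the stop and turned the wing screw clockwise in three one-sided fingertip strokes to about 7.35 rad, well past first touch (near 5.75); the clamping force wasn't measured directly. The job was handed in at about 20 s with the gripper clear and nothing else on the bench touched.

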